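# Unscrew the jar cap and hold it over the mouth

## Robot

A 6-joint arm with a two-finger parallel gripper is mounted at the origin on a cart in front of the work surface, level with it; the furniture and walls round the work are solid. World frame = base frame: x ahead of the robot, y to its left, z up, the work surface at z = 0. Lengths are in m, angles in degrees, forces in N, time in s.
With the tool pointing down it reaches from about 0.325 to 0.85 m from the base axis. Payload 15.5 kg.
Tool frame: the origin (TCP) lies at the very end of the fingers, on their centre line; the grasp point (between the pads) lies arm.grip_depth behind it (arm.grip_depth is the distance from the TCP to the grasp point, in m); z points along the fingers, y is the line along which they close (so a half turn about z gives the same grasp; the last joint's range is limited). The gripper opens to 91 mm and grips with 3 to 60 N. Pads are 32 mm wide; open, the fingers measure 118 mm over their backs; the gripper's body (76 mm by 178 mm) begins 60 mm behind the grasp point.
Start: joints at [-78.581, 28.281, 77.091, -0, 74.628, -5.472], TCP at [0.182, -0.598, 0.214] pointing down, gripper open.
Joint ranges: [-166.48, 166.48], [-47.26, 123.95], [12.59, 153.08], [-70.14, 250.14], [6.76, 159.57], [-176.63, 176.63]. Speed limits (degrees/s): [108.29, 108.29, 147.25, 172.46, 172.46, 172.46].

## Interface

Orientations are given as a 3x3 rotation matrix whose columns are the frame's x, y, z axes.
In Python, from rig import arm gives the robot as it stands. Calls block until the motion is done:
- arm.move_to(position, orientation): joint-space move of the TCP to a pose.
- arm.move_l(position, orientation=None, feed=0.15): straight line of the TCP; orientation=None keeps the orientation; feed is the mean speed in m/s.
- arm.move_joints(angles): joint-space move.
- arm.grip(opening): finger opening in m; the grip force is fixed at half the most; returns when the fingers have stopped.
- arm.sleep(seconds).
- arm.solve_ik(position, orientation): joint angles nearest the present ones, or None.
- arm.snapshot(name): name is "scene" or "side" or "wrist"; returns the picture (384x512x3 uint8, red, green, blue); there is no depth.
- arm.get_calibration(name): a dict with "intrinsics" (3x3 intrinsics, pixels), "cam_to_world" (4x4, takes a point from camera to world coordinates). Camera axes: x right, y down, z forward; pixel columns grow to the right and rows downward; lengths in m; the calibration is good to about 2 mm. A picture is of the moment at which its call begins: read the wrist's pose just before it. get_calibration takes no time and is no camera call; for the wrist camera it gives the pose at the moment of the call.
A pose or a line that the arm cannot do raises arm.Unreachable and nothing moves.
- arm.sign_off(): hands the job in, once; it reports no verdict.
Readings, each from a call of its own:
- arm.current_t(): time.
- arm.current_joint_positions(): joint angles.
- arm.current_dq(): joint speeds.
- arm.current_tau(): joint torques, N m.
- arm.current_ee_pos(): TCP position.
- arm.current_tool_rot(): TCP orientation.
- arm.current_force(): force on the tool from outside, world axes, zero at the start.
- arm.current_torque(): the same for the moment, N m.
- arm.current_width(): finger opening in m.
Only numpy, scipy, OpenCV 4.12 (cv2) and the standard library are available. Lean on these libraries where they do the work, as an engineer would, in place of code of your own. Each camera call takes 0.05 s, during which the arm holds its last target. There are 200 camera calls.

## Task

A plaster cast has been left standing on the black screw cap of the square brown jar: move it out of the way, setting it down gently, upright and flat, in the steel instrument tray. Then take the tight cap, turn it counter-clockwise (seen from above) until its thread lets go, with the jar staying down in its stand, and lift it straight up just clear. Finish while still holding the cap level, its lower edge a centimetre or two above the open mouth, and leave the other things on the counter where they are.

Things in the scene. Friction and masses are not known exactly. Their poses are not given: they have to be found in the camera images.
- cast_center (a point): White plaster dental cast, 53 mm (its x) by 68 mm (its y), 29 mm tall, 85 g, standing on the jar's cap. Grip its flat base, the lower 16 mm, 52 mm wide along x; the teeth above cannot be gripped. This point is the centre of the base, 8 mm above the underside; z up. The cap below is 48 mm across, so keep the fingertips just above the top of the cap.
- cap_center (a point): Black ribbed screw cap, 48 mm diameter, 26 mm tall, 60 g; point on its axis, half-way up; z up. Tight: about 0.45 N m to turn, so grip it with 20 N or more. The three-start thread frees it after 58 degrees (1.0 rad) counter-clockwise from above, rising 2.4 mm near the end; a stop ends the turn at 95 degrees; 75 (1.3 rad) is good. No need to raise it while turning. The jar's flat shoulder lies 2 mm below it.
- jar_mouth (a point): Square brown jar, body 56 by 56 by 62 mm tall, about 0.4 kg, loose in the stand's well. The point is the centre of its round mouth's rim, on the axis, 84 mm above its underside; z up, x and y square to its sides. With the cap screwed down, cap_center is 7 mm below this point; with the jar seated this point is 90 mm above the counter. A rubber sealing ring stands up to 5 mm above the rim.
- stand: Grey weighted jar stand, 86 by 86 mm, 30 mm high, fixed; a square well 59 mm wide (floor 6 mm above the counter, 24 mm deep) holds the jar's foot and stops it from turning, but not from being lifted. Origin: centre of its underside; x and y square to its sides.
- tray: Steel instrument tray, 118 mm (its x) by 208 mm (its y), rim 15 mm high, fixed. The flat floor, 98 by 188 mm, is 2 mm above the counter. Origin: centre of its underside.
- dappen: Small glass dish, 31 mm wide, 26 mm high. Leave alone. Origin: centre of its underside.
- bur_stand: Round stand full of burs, 69 mm, 50 mm high. Leave alone. Origin: centre of its underside.
- jar_pumice: Round white jar with a white lid, 63 mm, 58 mm high. Leave alone. Origin: centre of its underside.
- typodont: Jaw model with teeth, 92 by 103 mm, 84 mm high. Leave alone. Origin: centre of its underside.
- jar_wax: Flat round jar, 51 mm, 24 mm high. Leave alone. Origin: centre of its underside.
Things that resemble listed ones, but are neither listed nor needed, are in the scene too. What is shaped like the part that bears cast_center but red is not meant.

How it is judged:
By the outcome, as a careful person would: the job done as asked, in the order asked, and still so for the second after the job is handed in, while the arm keeps its last pose, push and grip.
It also fails if it takes over 54 s, if anything falls off the work surface, if the arm or the gripper's body presses on something with over 40 N, if the wrist force passes 120 N, or if a joint passes its speed limit or range.

## Working session

There is one attempt and no reset: what is moved stays moved. The work goes in short steps, each a Python script; the robot and the scene stay as the last script left them, time stands still between calls to the robot, and variables do not carry over. Pictures are saved under pics/ and viewed, on a budget of 10 in all, crops included, one or two more only if the job needs it, and the job is handed in when it is done.

```bash
mkdir -p pics; ls; python3 - <<'E'
from rig import arm
import cv2,numpy as np
a=arm.snapshot("scene");b=arm.snapshot("side")
for n,i in(("scene",a),("side",b)): cv2.imwrite(f"pics/{n}0.png",cv2.resize(i[:,:,::-1],(800,600),interpolation=cv2.INTER_CUBIC))
np.set_printoptions(precision=4,suppress=True)
for n in("scene","side","wrist"):
  c=arm.get_calibration(n);print(n,c["intrinsics"],c["cam_to_world"])
print(arm.grip_depth,arm.current_t())
E
```

```text
pics
scene [[372.7193   0.     258.9828]
 [  0.     372.7193 190.0916]
 [  0.       0.       1.    ]] [[-0.8548 -0.3162  0.4115  0.0361]
 [-0.5188  0.4955 -0.6967  0.9278]
 [ 0.0164 -0.809  -0.5876  0.8596]
 [ 0.      0.      0.      1.    ]]
side [[433.5069   0.     257.3596]
 [  0.     433.5069 187.3428]
 [  0.       0.       1.    ]] [[ 0.9776 -0.062   0.2012  0.2546]
 [-0.2096 -0.3783  0.9016 -1.3277]
 [ 0.0202 -0.9236 -0.3828  0.6519]
 [ 0.      0.      0.      1.    ]]
wrist [[285.4661   0.     261.0302]
 [  0.     285.4661 189.8479]
 [  0.       0.       1.    ]] [[ 0.2904 -0.92   -0.2632  0.2563]
 [-0.9569 -0.2798 -0.0779 -0.5749]
 [-0.002   0.2745 -0.9616  0.3841]
 [ 0.      0.      0.      1.    ]]
0.0188 0.1
```

View pics/scene0.png

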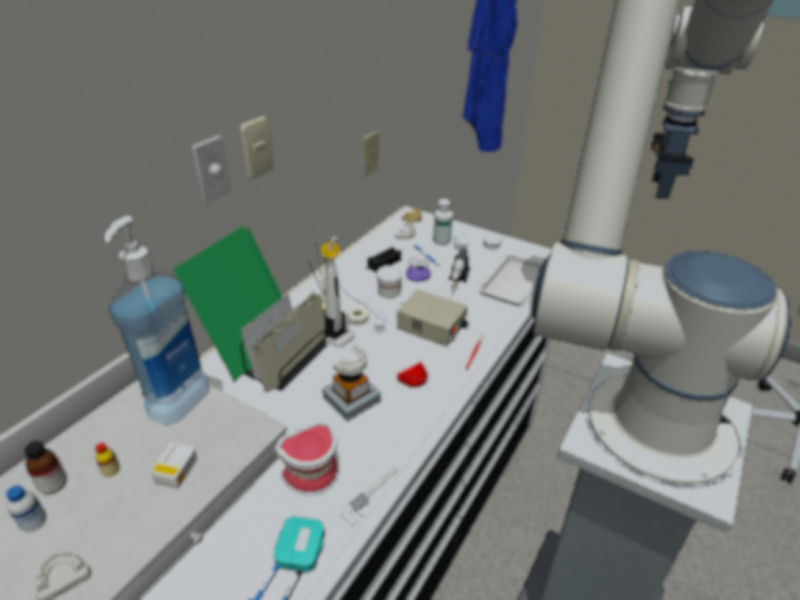

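View pics/side0.png

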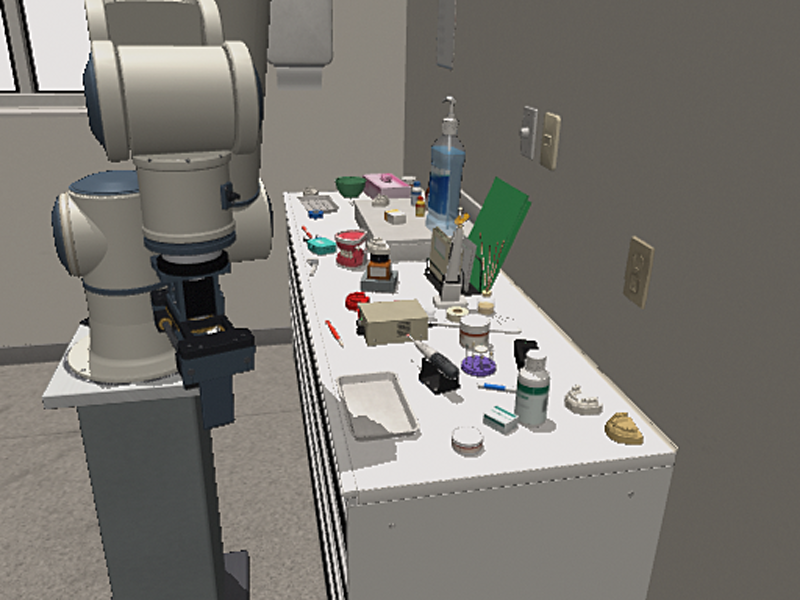

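The scene view shows the jar, cast on cap, at about (350,365), with the stand at (352,393). The side view shows the jar at (378,250) and the steel tray at about (378,405).

```bash
cat > h.py <<'E'
import numpy as np,cv2
from rig import arm
np.set_printoptions(precision=4,suppress=True)
def ray(c,uv,s=1.5625):
    K=c["intrinsics"];T=c["cam_to_world"]
    d=T[:3,:3]@np.linalg.inv(K)@np.array([(uv[0]+.5)/s-.5,(uv[1]+.5)/s-.5,1]);return T[:3,3],d/np.linalg.norm(d)
def plane(c,uv,z,s=1.5625):
    o,d=ray(c,uv,s);return o+d*(z-o[2])/d[2]
def tri(cs,uvs,s=1.5625):
    A=0;b=0;P=[]
    for c,uv in zip(cs,uvs):
        o,d=ray(c,uv,s);M=np.eye(3)-np.outer(d,d);A=A+M;b=b+M@o;P.append((o,M))
    x=np.linalg.solve(A,b);return x,[np.linalg.norm(M@(x-o)) for o,M in P]
def R(yaw):  # tool down; tool y at angle yaw(deg) from world y
    a=np.radians(yaw);y=np.array([-np.sin(a),np.cos(a),0]);z=np.array([0,0,-1.]);return np.c_[np.cross(y,z),y,z]
def shot(n,f):
    c=arm.get_calibration(n);i=arm.snapshot(n)[:,:,::-1]
    cv2.imwrite(f"pics/{f}.png",cv2.resize(i,(800,600),interpolation=cv2.INTER_CUBIC));np.save(f"pics/{f}.npy",c,allow_pickle=True);return c
def cal(f): return np.load(f"pics/{f}.npy",allow_pickle=True).item()
def proj(c,p,s=1.5625):
    q=np.linalg.inv(c["cam_to_world"])@np.r_[p,1];u=c["intrinsics"]@q[:3];return (u[:2]/u[2]+.5)*s-.5
E
python3 - <<'E'
from h import *
s=arm.get_calibration("scene");d=arm.get_calibration("side")
print(tri([s,d],[(350,362),(378,249)]))
print(tri([s,d],[(352,392),(379,280)]))
for p in [(341,375),(398,373),(418,430),(352,438)]: print(plane(d,p,.015))
print(arm.current_tool_rot())
E
```

```text
(array([0.5457, 0.2657, 0.1004]), [np.float64(0.001190298493224901), np.float64(0.0011902984932249186)])
(array([0.5476, 0.2627, 0.0171]), [np.float64(0.0003512076344815902), np.float64(0.00035120763448155684)])
[ 0.3894 -0.2054  0.015 ]
[ 0.4973 -0.2167  0.015 ]
[ 0.4909 -0.4098  0.015 ]
[ 0.3806 -0.4126  0.015 ]
[[ 0.9569  0.2905 -0.0002]
 [ 0.2905 -0.9569  0.0011]
 [ 0.0001 -0.0011 -1.    ]]
```

```bash
python3 - <<'E'
from h import *
for yaw in (0,180):
    q=arm.solve_ik([.52,.22,.3],R(yaw));print(yaw,q)
arm.move_to([.42,-.05,.36],R(0))
print(arm.current_joint_positions())
arm.move_to([.52,.22,.28],R(0));shot("wrist","wA")
arm.move_l([.52,.31,.28],feed=.2);c=shot("wrist","wB")
print(arm.current_joint_positions(),arm.current_t())
E
```

```text
0 [ 16.8728  19.1735  78.4154  -0.      82.4111 -73.1272]
180 [ 16.8728  19.1735  78.4154  -0.      82.4111 106.8728]
[ -14.9408    4.0207   89.2164   -0.0047   86.7749 -104.8604]
[ 25.0661  23.517   74.6074  -0.0223  81.8837 -64.8919] 4.15
```

View pics/wA.png

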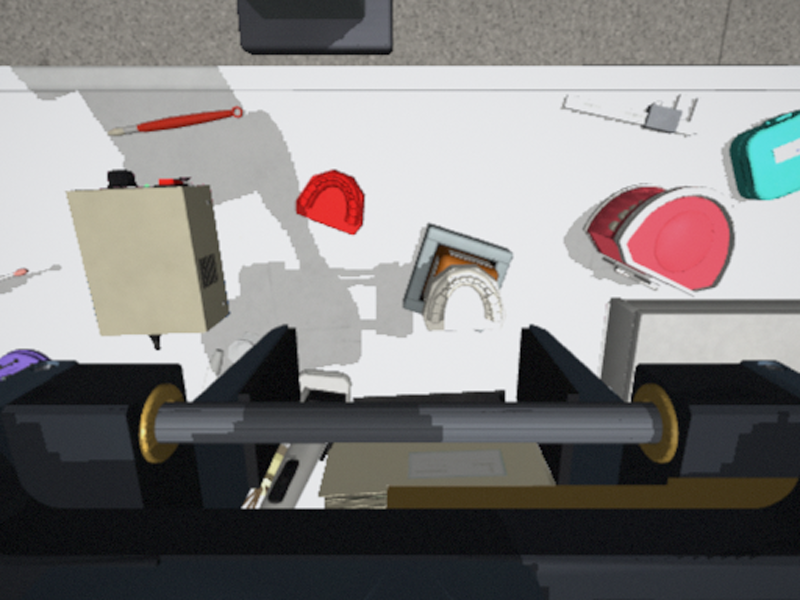

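View pics/wB.png

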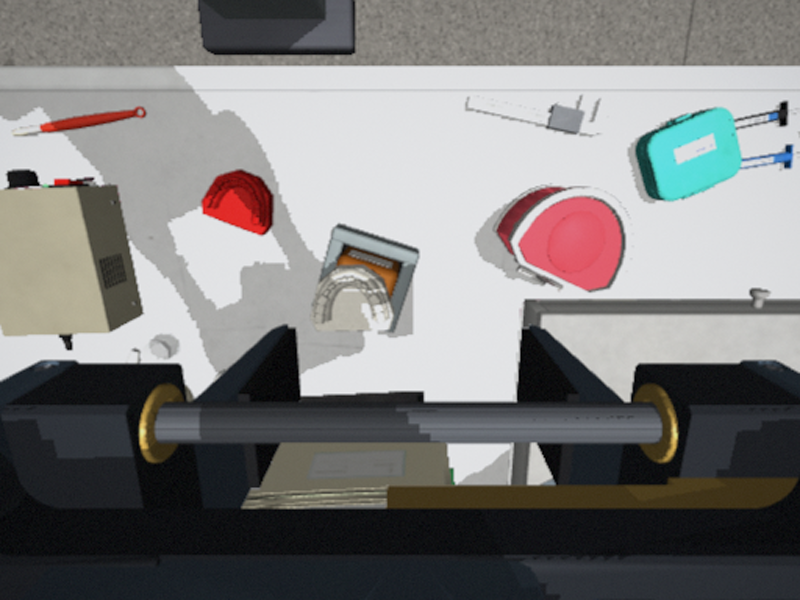

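In A the cast sits on the jar at about (465,300), with the stand centre near (458,268). In B it is at (353,300). The yaw of jar and stand is about 17°, and the cast's flat side faces away from the robot. I'll take closer views for detail.

```bash
python3 - <<'E'
from h import *
print(tri([cal("wA"),cal("wB")],[(465,328),(352,331)]), tri([cal("wA"),cal("wB")],[(428,224),(340,225)]),tri([cal("wA"),cal("wB")],[(511,248),(418,249)]))
out=[]
for k,y in (("C",.225),("D",.305)):
    arm.move_l([.57,y,.215],feed=.2)
    c=arm.get_calibration("wrist");i=arm.snapshot("wrist")
    u=proj(c,[.546,.265,.10],1).round().astype(int);x0=int(np.clip(u[0]-67,0,512-133));y0=int(np.clip(u[1]-85,0,384-170))
    c["off"]=(x0,y0);np.save(f"pics/w{k}.npy",c,allow_pickle=True)
    cr=i[y0:y0+170,x0:x0+133,::-1];out.append(cv2.resize(cr,None,fx=3,fy=3,interpolation=cv2.INTER_CUBIC));print(x0,y0,u)
cv2.imwrite("pics/CD.png",np.hstack(out));print(arm.current_t())
E
```

```text
(array([0.5658, 0.265 , 0.1155]), [np.float64(0.0009986268866118812), np.float64(0.0009986268866119111)]) (array([ 0.4972,  0.2401, -0.0094]), [np.float64(0.00033458561696549175), np.float64(0.00033458561696543836)]) (array([0.5167, 0.3195, 0.0219]), [np.float64(0.0002758677909114793), np.float64(0.00027586779091170067)])
232 78 [299 163]
153 78 [220 163]
5.5417
```

View pics/CD.png

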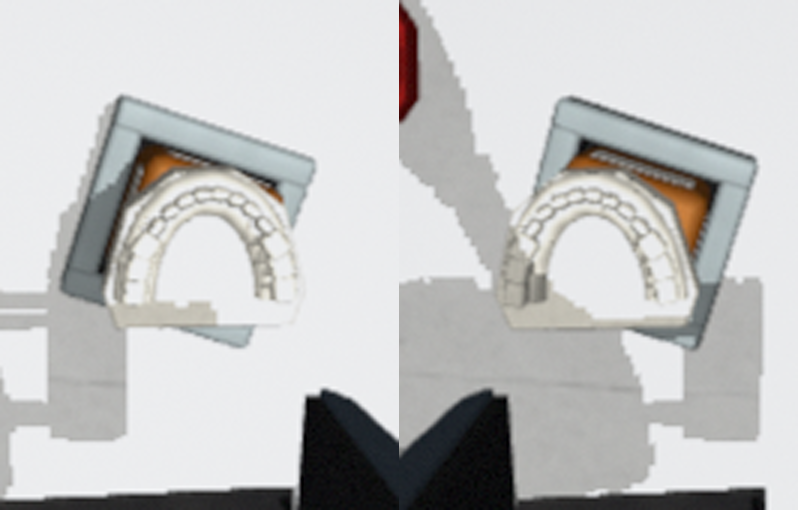

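The crops show the cast's base with its flat back edge from C (117,326) to (297,322) and from D (510,328) to (690,325), so its 53 mm direction lies along world x. Stand corners in C are (122,97), (315,160), (62,290) and (248,347).

```bash
python3 - <<'E'
from h import *
C,D=cal("wC"),cal("wD")
def full(c,uv,k): return ((uv[0]-(399 if k else 0)+.5)/3-.5+c["off"][0],(uv[1]+.5)/3-.5+c["off"][1])
T=lambda a,b:tri([C,D],[full(C,a,0),full(D,b,1)],1)
for n,a,b in [("backL",(117,326),(510,328)),("backR",(297,322),(690,325)),("front",(205,165),(603,165)),("st1",(122,97),(568,98)),("st2",(315,160),(757,160)),("st4",(248,347),(695,347))]: print(n,*T(a,b))
for c,k,L in((C,0,[(122,97),(315,160),(62,290),(248,347)]),(D,1,[(568,98),(757,160),(695,347)])):
  P=np.array([plane(c,full(c,u,k),.03,1) for u in L]);print(P, (P[1]+P[2 if k==0 else 0])/2 if k==0 else (P[0]+P[2])/2)
for c,k,L in((C,0,[(117,326),(297,322),(205,165)]),(D,1,[(510,328),(690,325),(603,165)])):
  print(np.array([plane(c,full(c,u,k),.112,1) for u in L]))
E
```

```text
backL [0.5674 0.2356 0.1124] [np.float64(0.00011523499299984172), np.float64(0.00011523499299986898)]
backR [0.5662 0.2952 0.1124] [np.float64(0.00021343952410970483), np.float64(0.0002134395241096786)]
front [0.5163 0.2655 0.0922] [np.float64(0.0002156872123533562), np.float64(0.0002156872123533662)]
st1 [0.4949 0.2405 0.0103] [np.float64(2.620393047531585e-05), np.float64(2.6203930475287412e-05)]
st2 [0.5197 0.3201 0.0254] [np.float64(0.00028025184806134085), np.float64(0.0002802518480613398)]
st4 [0.597  0.2942 0.0368] [np.float64(0.0002921133892161127), np.float64(0.00029211338921623936)]
[[0.4947 0.2397 0.03  ]
 [0.5196 0.3189 0.03  ]
 [0.5739 0.215  0.03  ]
 [0.5994 0.2956 0.03  ]] [0.5468 0.2669 0.03  ]
[[0.4948 0.2439 0.03  ]
 [0.519  0.3199 0.03  ]
 [0.5988 0.294  0.03  ]] [0.5468 0.269  0.03  ]
[[0.5674 0.2356 0.112 ]
 [0.5661 0.2953 0.112 ]
 [0.5149 0.2629 0.112 ]]
[[0.5677 0.2355 0.112 ]
 [0.5666 0.2952 0.112 ]
 [0.5144 0.2683 0.112 ]]
```

```bash
python3 - <<'E'
from h import *
A,B=cal("wA"),cal("wB");s=arm.get_calibration("scene");d=arm.get_calibration("side")
print("rack label",tri([A,B],[(505,450),(405,443)]),"rackcorner",tri([A,B],[(553,483),(449,487)]))
print("tall top",tri([s,d],[(331,245),(462,216)]),"tall base",tri([s,d],[(338,330),(450,298)]))
print("rack top R",tri([s,d],[(322,298),(433,235)]))
for p,y in(([.541,.2655,.099],-88.8),([.541,.2655,.16],-88.8),([.44,-.311,.006],177.6),([.547,.268,.075],-17.4),([.547,.268,.075],57.6)): print(arm.solve_ik(p,R(y)))
E
```

```text
rack label (array([0.683 , 0.3068, 0.1015]), [np.float64(0.003253734037830633), np.float64(0.0032537340378307688)]) rackcorner (array([0.7056, 0.3451, 0.1245]), [np.float64(0.0013244645573085633), np.float64(0.0013244645573085858)])
tall top (array([0.7082, 0.1004, 0.2262]), [np.float64(0.00011285471480875232), np.float64(0.00011285471480887226)]) tall base (array([0.6929, 0.117 , 0.016 ]), [np.float64(0.0024292697502670485), np.float64(0.002429269750267114)])
rack top R (array([0.6673, 0.189 , 0.1566]), [np.float64(0.002093910659386392), np.float64(0.0020939106593863737)])
[20.4641 33.8634 87.4491 -0.     58.6875 19.2641]
[20.4641 29.6475 84.0794 -0.     66.2731 19.2641]
[-41.604   38.2916 100.3205  -0.      41.3878  50.796 ]
[ 20.4872  36.0943  87.5633  -0.      56.3424 -52.1128]
[  20.4872   36.0943   87.5633   -0.       56.3424 -127.1128]
```

Nothing stands inside the gripper's envelope there: the rack begins at x of about 0.66 and its top is at z of about 0.157. I'll grasp the cast now.

```bash
python3 - <<'E'
from h import *
arm.move_to([.541,.2655,.19],R(-88.8))
arm.move_l([.541,.2655,.0990],feed=.12)
print(arm.current_ee_pos(),arm.current_force())
arm.grip(.040);print(arm.current_width(),arm.current_force())
arm.move_l([.541,.2655,.115],feed=.04);arm.move_l([.541,.2655,.24],feed=.15)
print(arm.current_width(),arm.current_force(),arm.current_t())
shot("wrist","grasp");
a=cv2.imread("pics/grasp.png");shot("side","s1");b=cv2.imread("pics/s1.png")
cv2.imwrite("pics/g.png",np.hstack([cv2.resize(a,(400,300)),b[150:450,250:650]]))
E
```

```text
[0.5414 0.2657 0.0996] [-0.3938 -0.6677  1.0011]
0.050999311716784346 [0.6976 0.2283 1.897 ]
0.051065244723915965 [-0.2292 -0.369  -0.2954] 10.075
```

View pics/g.png

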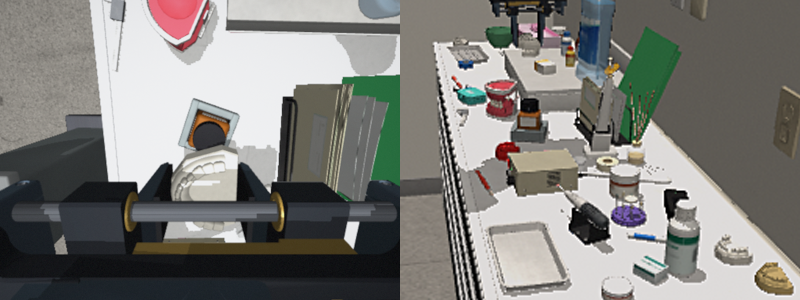

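The cast is held, width 51 mm, and the cap is uncovered. Next is the tray.

```bash
python3 - <<'E'
from h import *
arm.move_to([.44,.0,.24],R(-130))
arm.move_to([.44,-.311,.12],R(177.6))
arm.move_l([.44,-.311,.014],feed=.12)
f0=arm.current_force();z=.014
while z>.002:
    z-=.001;arm.move_l([.44,-.311,z],feed=.03);df=arm.current_force()-f0
    if df[2]>2.5: break
print(z,arm.current_ee_pos(),df,arm.current_width())
arm.grip(.064);print(arm.current_width(),arm.current_force())
arm.move_l([.44,-.311,.10],feed=.12)
arm.move_l([.40,-.311,.20],feed=.25)
shot("side","s2");shot("wrist","w2")
a=cv2.imread("pics/w2.png");b=cv2.imread("pics/s2.png")
cv2.imwrite("pics/p.png",np.hstack([cv2.resize(a,(400,300)),b[300:600,250:650]]))
print(arm.current_t())
E
```

```text
0.003999999999999997 [ 0.4401 -0.3111  0.0043] [-0.9609  0.9874  7.9317] 0.05120439717342918
0.06375246903101636 [-0.1502  0.0516 -0.3825]
18.1167
```

View pics/p.png

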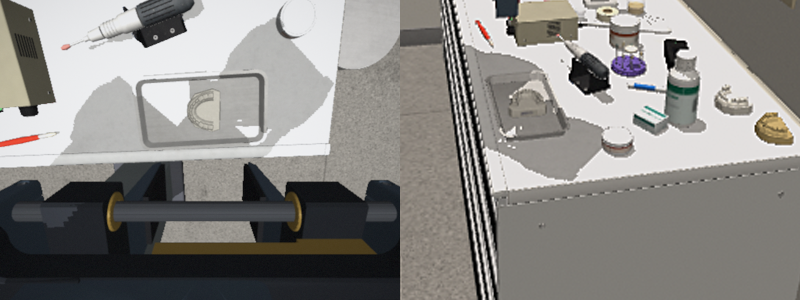

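The cast stands upright and flat in the tray, inside the rims. Now I'll measure the cap from two wrist positions.

```bash
python3 - <<'E'
from h import *
arm.move_to([.44,.0,.24],R(-60))
out=[]
arm.move_to([.57,.225,.2],R(0))
for k,y in (("E",.225),("F",.305)):
    arm.move_l([.57,y,.2],feed=.2)
    c=arm.get_calibration("wrist");i=arm.snapshot("wrist")
    u=proj(c,[.547,.268,.08],1).round().astype(int);x0,y0=int(u[0]-67),int(u[1]-75)
    c["off"]=(x0,y0);np.save(f"pics/w{k}.npy",c,allow_pickle=True)
    out.append(cv2.resize(i[y0:y0+150,x0:x0+133,::-1],None,fx=3,fy=3,interpolation=cv2.INTER_CUBIC))
arm.grip(.085)
cv2.imwrite("pics/EF.png",np.hstack(out));print(arm.current_t())
E
```

```text
21.9583
```

View pics/EF.png

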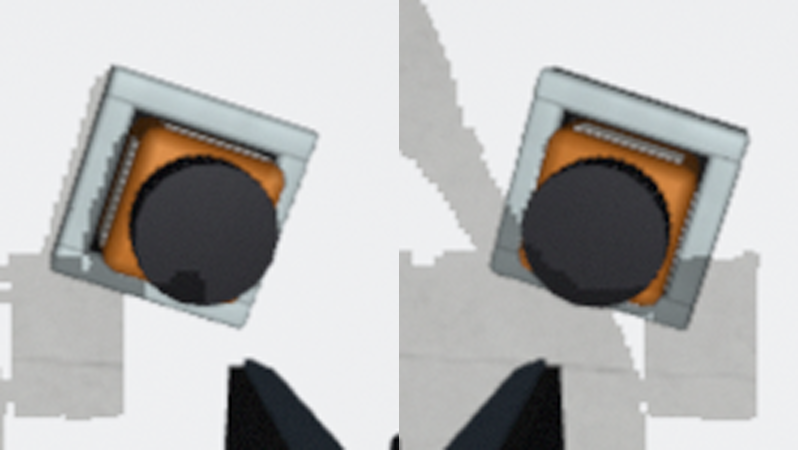

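The cap's top disc is centred at E (207,234) and F (597,233), with a radius of about 72 px.

```bash
python3 - <<'E'
from h import *
C,D=cal("wE"),cal("wF")
def full(c,uv,k): return ((uv[0]-(399 if k else 0)+.5)/3-.5+c["off"][0],(uv[1]+.5)/3-.5+c["off"][1])
print(tri([C,D],[full(C,(207,234),0),full(D,(597,233),1)],1))
for z in (.096,):print(plane(C,full(C,(207,234),0),z,1),plane(D,full(D,(597,233),1),z,1))
E
```

```text
(array([0.547 , 0.2679, 0.0931]), [np.float64(0.0004442310621792134), np.float64(0.0004442310621792624)])
[0.5469 0.2674 0.096 ] [0.546  0.2683 0.096 ]
```

```bash
python3 - <<'E'
from h import *
p=[.5467,.268]
arm.move_to(p+[.16],R(-80))
arm.move_l(p+[.0745],feed=.1);f=arm.current_force();print(arm.current_ee_pos(),f)
if f[2]<8:
    arm.grip(.038);print("w",arm.current_width(),arm.current_force())
    q=np.array(arm.current_joint_positions());
    for k in range(1,5):
        q2=q.copy();q2[5]=q[5]-19.5*k;arm.move_joints(list(q2))
        print(k,arm.current_joint_positions()[5]-q[5],arm.current_force(),arm.current_torque(),arm.current_width(),arm.current_ee_pos())
print(arm.current_t())
shot("side","s3");cv2.imwrite("pics/s3c.png",cv2.imread("pics/s3.png")[150:350,270:500])
E
```

```text
[0.5471 0.2682 0.0751] [-0.1691 -0.2791  0.9346]
w 0.04739611862788132 [2.0483 1.6066 0.4836]
1 -19.284366477019184 [-1.4584  0.1876  3.1899] [-0.0088  0.1191  0.0757] 0.04792206791337722 [0.5468 0.268  0.0746]
2 -38.818570244449106 [-3.0358 -1.5963 12.383 ] [-0.2292  0.4569  0.1285] 0.04753140757347572 [0.547  0.2681 0.0752]
3 -58.321261648866084 [-5.6502 -2.3396 14.0589] [-0.5248  0.812   0.2112] 0.04756603619680064 [0.5467 0.2679 0.0752]
4 -77.8198769279165 [-6.3704 -3.4588 15.1714] [-0.56    0.9358  0.1229] 0.04760505083845149 [0.5465 0.2678 0.0751]
26.6333
```

```bash
python3 - <<'E'
from h import *
for z in (.0775,.080,.084,.089,.095):
    arm.move_l([.5467,.268,z],feed=.03);print(z,arm.current_force(),arm.current_torque(),arm.current_width())
    if arm.current_force()[2]<-12: break
shot("side","s4");a=cv2.imread("pics/s4.png")[180:330,300:460]
shot("wrist","w4");b=cv2.imread("pics/w4.png")
shot("scene","c4");c=cv2.imread("pics/c4.png")[290:440,270:430]
cv2.imwrite("pics/L.png",np.hstack([cv2.resize(a,(320,300),interpolation=2),cv2.resize(c,(320,300),interpolation=2)]))
print(arm.current_t())
E
```

```text
0.0775 [-1.4643 -1.7099  1.9619] [-0.4942  0.2176 -0.0435] 0.047659372629017614
0.08 [-1.5834 -2.4357  0.6375] [-0.4289  0.2834  0.0154] 0.04763619409460308
0.084 [-0.9832 -0.6503  0.1304] [ 0.0535  0.0237 -0.0419] 0.04775661055662735
0.089 [-0.4073  0.1285 -0.7016] [ 0.1188 -0.1084 -0.0364] 0.047913732321567065
0.095 [-0.8326  0.3173 -1.5572] [ 0.0943 -0.0961  0.0249] 0.04743378252210924
28.2833
```

View pics/L.png

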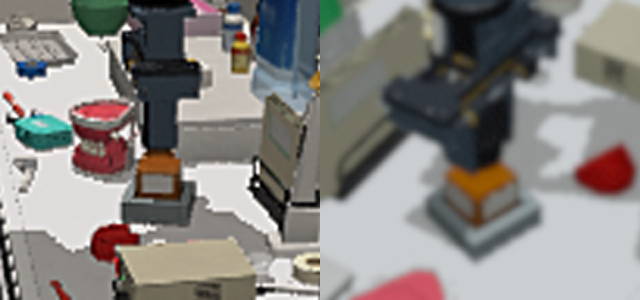

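The jar stays in its stand and the load is only the cap's weight, so the thread has let go. I'll finish the lift and check.

```bash
python3 - <<'E'
from h import *
arm.move_l([.5467,.268,.109],feed=.05);arm.sleep(.3)
print(arm.current_ee_pos(),arm.current_force(),arm.current_width(),arm.current_tool_rot()[:,2])
d=shot("side","s5");a=cv2.imread("pics/s5.png")[190:310,320:440]
c5=shot("scene","c5");c=cv2.imread("pics/c5.png")[300:420,290:410]
cv2.imwrite("pics/L2.png",np.hstack([cv2.resize(a,(400,400),interpolation=2),cv2.resize(c,(400,400),interpolation=2)]))
for z in(.068,.09,.105): print(z,(proj(d,[.547,.268,z])-[320,190])*400/120,(proj(c5,[.547,.268,z])-[290,300])*400/120)
print(arm.current_t())
E
```

```text
[0.5466 0.268  0.1088] [ 0.4536 -0.4588 -1.0278] 0.047799929640414386 [ 0.0002  0.     -1.    ]
0.068 [195.5254 235.0986] [199.4937 250.7658]
0.09 [195.7227 207.7803] [198.0029 222.9679]
0.105 [195.8582 188.9996] [196.9667 203.6448]
29.1167
```

View pics/L2.png

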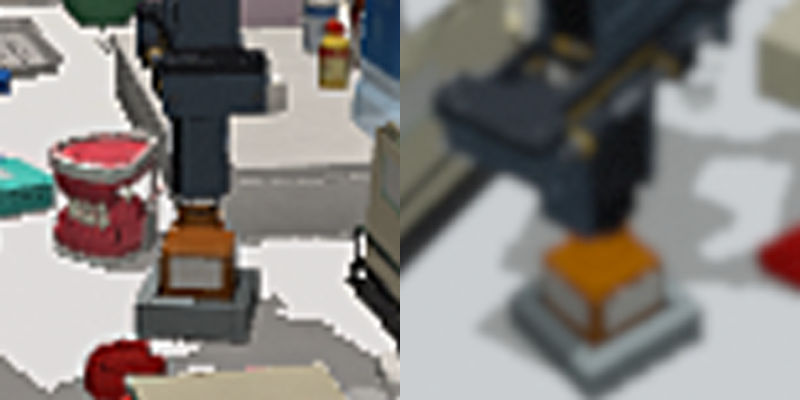

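```bash
python3 - <<'E'
from rig import arm
arm.sign_off()
E
```

```text
the job is handed in; nothing more can be done
```

The job is handed in, about 29 s into the 54 s allowed; sign-off gives no verdict.

- **Cast:** I gripped it by its base, put it down in the steel tray and let go. The pictures show it upright, flat and inside the rims. The touchdown force was about 8 N.
- **Cap:** I gripped it at about 30 N and turned the gripper 78° counter-clockwise. Then I raised it 34 mm straight up, which puts its lower edge about 14–16 mm above the rim. That figure comes from the arm's height, not from a direct view, because the fingers hide the cap.
- **Last checks:** The fingers read 47.8 mm, so the cap is still held. The tool is vertical, and the load is about 1 N, which fits the cap alone. The last side picture shows the jar seated in its stand with its neck open.
- **What disagreed:**
  - The upward force rose to about 15 N during the turn, probably from the cap rising on its thread, and dropped away within the first 3 mm of lift.
  - The moment reading about the vertical showed no clear resistance to the turn. My evidence that the thread let go is the light load on lifting and the open neck.
- **Other objects:** I touched none of the other things on purpose, and none looked moved in the pictures I viewed.

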